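# Clamp the purple sippy cup three clicks and hold

### The job

The lid of the purple sippy cup is stuck: lift that cup off the turntable, lower it upright and fully home into the round seat of the cup clamp without dropping it, and let go of it. Then swing the clamp's orange-handled ratchet lever exactly three clicks from rest, never on to a fourth, and finish while still holding the handle there in the fingers, because the latch is worn and the lever springs back if released. Leave the teal cup, the red cup and the straw brush where they are.

Things in the scene. Friction and masses are not known exactly. Their poses are not given: they have to be found in the camera images.
- purple_center (a point): centre, half-way up, of the purple cup: closed round upright sippy cup, 135 mm tall, about 120 g, standing on the turntable. Body 58 mm in diameter, bottom edge chamfered over 6 mm to 50 mm; paler ribbed screw lid band 60 mm in diameter from 90 to 115 mm above the underside (best grip), dome to 122 mm, spout 12 by 28 mm to 135 mm. z points up.
- teal_center (a point): same point of the teal cup, same size, also on the turntable; to be left alone
- red_center (a point): same point of the red cup, same size, also on the turntable; to be left alone
- brush_center (a point): middle of a steel straw brush 190 mm long with a blue plastic grip, lying on the worktop along its y axis; to be left alone
- bracket: aluminium bracket shelf, 250 by 250 mm, fixed to the worktop, origin under its centre at worktop height; on it turns a stiff white plastic turntable 244 mm in diameter whose top is 68 mm above the worktop; the cups stand about 78 mm from its centre
- seat (a point): centre of the floor of the clamp's round seat, 12 mm above the worktop: a grey ring of 63 mm inner and 84 mm outer diameter, 14 mm deep (rim 26 mm above the worktop). A seated cup's underside rests on this floor, at any yaw.
- lever_hinge (a point): point on the lever's vertical pivot axis, 90 mm from the seat centre on the clamp's -y side, at the height of lever_knob (70 mm above the worktop); the pivot pin ends 36 mm above the worktop
- lever_knob (a point): grip point on the orange upright handle at the lever's free end, 110 mm from the pivot axis, 70 mm above the worktop. The handle is a round post 18 mm in diameter, 33 to 91 mm above the worktop, moving on a level arc about lever_hinge; pinched from above it can turn between the fingers. Push needed along the arc: about 12 N just after each click (and from rest), falling to about 4 N after each tooth
- lever (a joint): ratchet lever angle, rad: 0 at rest on its stop (arm 135 degrees clockwise of the clamp's x axis), growing counter-clockwise from above (handle swings away from the robot). Clicks every 0.262 rad (29 mm at the handle): a tooth is passed at 0.131, 0.393, 0.654 and the pawl is home at 0.262, 0.524, 0.785 (third). The fourth tooth is at 0.916. A spring returns it to 0 when let go
- clamp: cup clamp fixed to the worktop, origin below the seat centre. Its y axis points to a fixed rubber pad (up to 80 mm above the worktop, face 35 mm from the seat centre); on its -y side are the sliding jaw (up to 81 mm above the worktop, face 37 mm from the centre at rest, moving in 3 mm a click until it meets the cup) and beyond it the lever
There are look-alikes about, which are no part of the job. Leave any yellow look-alike of the part that bears purple_center alone.

How it is judged:
By the outcome, as a careful person would: the job done as asked, in the order asked, and still so for the second after the job is handed in, while the arm keeps its last pose, push and grip.
It also fails if it takes over 64 s, if anything falls off the work surface, if the arm or the gripper's body presses on something with over 40 N, if the wrist force passes 120 N, or if a joint passes its speed limit or range.

### The arm

A 6-joint arm with a two-finger parallel gripper is mounted at the origin on the work surface. World frame = base frame: x ahead of the robot, y to its left, z up, the work surface at z = 0. Lengths are in m, angles in rad, forces in N, time in s.
With the tool pointing down it reaches from about 0.35 to 0.725 m from the base axis. Payload 4.3 kg.
Tool frame: the origin (TCP) lies midway between the tips of the shut fingers; the grasp point (between the pads) lies 19 mm behind it; z points along the fingers, y is the line along which they close (so a half turn about z gives the same grasp; the last joint's range is limited). The gripper opens to 85 mm and grips with 20 to 120 N. Pads are 22 mm wide; open, the fingers measure 114 mm over their backs; the gripper's body (76 mm by 85 mm) begins 54 mm behind the grasp point. The pads swing forward as they close: fully open they stand 13 mm farther back than shut.
Start: joints at [-1.34, 0.377, 0.081, 1.274, 0, 1.46], TCP at [0.192, -0.542, 0.231] pointing down, gripper open.
Joint ranges: [-2.72, 2.72], [-0.84, 1.66], [-1.02, 1.22], [-1.77, 2.12], [-1.37, 1.28], [-3.14, 3.14]. Speed limits (rad/s): [2.57, 2.57, 3.14, 3.14, 3.14, 3.14].

### API

Orientations are given as [roll, pitch, yaw] about the fixed x, y, z axes, in that order (R = Rz(yaw) Ry(pitch) Rx(roll)).
In Python, from plant import observe, camera, camera_info, job_done gives the robot as it stands. The module is installed in compiled form; this text tells all that it offers.
- The arm moves only by the tool arm_command, never from a script. Its argument "motion" is a list that holds one entry, the list of rows, each a list of 7 numbers: the shift along the world's x, y, z in mm, then the turn, a rotation vector about the world's x, y, z in rad, then the opening, from 0 (shut) to 1 (fully open). In form: [[[dx, dy, dz, ax, ay, az, claw], ...]]. A call has 1 to 12 rows; each row is the pose to reach, as a shift and turn from the pose commanded when the call began; what a row does not reach only later rows make up. A row lasts 1/8 s, in which the tool goes at most 62.5 mm and 10.7 degrees, less where a joint would pass 70% of its speed; a pose out of reach is approached as far as the arm can. A call with a gripper value outside its range is refused whole. The fingers move at their own pace and stop on an object; "squeeze" is the grip in N (left out, the last holds). Time passes only in rows, so rows that repeat a pose let the fingers close. It gives the time, the measured TCP pose, the force, the opening and the grip force at its end, in the units of the state.
- observe(): the state, without advancing time (a new reading comes with each control period).
- camera(name): name is "scene" or "top" or "wrist"; returns the picture (420x560x3 uint8, red, green, blue); there is no depth.
- camera_info(name): a dict with "fx", "fy", "cx", "cy" (pixels), "rvec" (rotation vector, rad) and "tvec" (3), from world to camera coordinates, as OpenCV has them; the wrist camera has in their place "mount" (4x4, takes a point from camera to tool coordinates, whose origin is the TCP and whose axes are the flange's). Camera axes: x right, y down, z forward; pixel columns grow to the right and rows downward; lengths in m; the calibration is good to about 2 mm. The wrist camera is an equidistant fisheye: a pixel r from the principal point sees the ray r / f radians off the axis. A picture is of the moment at which its call begins: read the wrist's pose just before it. camera_info takes no time and is no camera call.
- job_done(): hands the job in; it is judged then, once.
The state is a dict: "time_s": time; "qpos": joint angles; "joint_vel": joint speeds; "joint_torque": joint torques, N m; "eef_pos": TCP position; "tcp_rot": TCP orientation; "wrist_force": force on the tool from outside, world axes, zero at the start; "ft_torque": the same for the moment, N m; "opening": opening from 0.0 (shut) to 1.0 (fully open); "grip_force": force on a finger pad.
Only numpy, scipy, OpenCV 4.12 (cv2) and the standard library are available. Lean on these libraries where they do the work, as an engineer would, in place of code of your own. Each camera call takes 0.05 s, during which the arm holds its last target. There are 200 camera calls.

## Working session

There is one attempt and no reset: what is moved stays moved. The work goes in short steps, Python scripts to look and compute and a tool call to move; the robot and the scene stay as the last step left them, time stands still between calls to the robot, and variables do not carry over. Pictures are saved under pics/ and viewed, at most 10 in all, crops included, and the job is handed in when it is done.

Besides the shell and the picture viewer there is one more tool, called in YAML: its name, and indented under it one key for each argument. arm_command: Moves the arm, as the interface text tells. Its arguments: {"type":"object","properties":{"motion":{"type":"array","items":{"type":"array","items":{"type":"array","items":{"type":"number"}}}},"squeeze":{"type":"number"}},"required":["motion"]}

```bash
mkdir -p pics; cat > h.py <<'E'
import numpy as np, cv2
from plant import observe, camera, camera_info, job_done
from scipy.spatial.transform import Rotation as R
def save(n,im): cv2.imwrite('pics/'+n+'.png',cv2.cvtColor(im,cv2.COLOR_RGB2BGR))
def ray(name,uv,st=None):
    c=camera_info(name); u,v=uv
    x=(u-c['cx'])/c['fx']; y=(v-c['cy'])/c['fy']
    if name=='wrist':
        th=np.hypot(x,y); s=np.sin(th)/th if th>1e-9 else 1
        d=np.array([x*s,y*s,np.cos(th)]); M=np.array(c['mount'])
        st=st or observe(); Rt=R.from_euler('xyz',st['tcp_rot']).as_matrix()
        return Rt@M[:3,3]+np.array(st['eef_pos']), Rt@M[:3,:3]@d
    Rm=R.from_rotvec(np.ravel(c['rvec'])).as_matrix()
    return -Rm.T@np.ravel(c['tvec']), Rm.T@np.array([x,y,1])
def plane(name,uv,z,st=None):
    o,d=ray(name,uv,st); return o+d*(z-o[2])/d[2]
def tri(*rays):
    A=0;b=0
    for o,d in rays:
        d=d/np.linalg.norm(d); P=np.eye(3)-np.outer(d,d); A=A+P; b=b+P@o
    p=np.linalg.solve(A,b)
    return p,[float(np.linalg.norm(np.cross(p-o,d/np.linalg.norm(d)))) for o,d in rays]
E
python3 - <<'E'
from h import *
print(observe())
for n in('scene','top'):
    im=camera(n); save(n,im); np.save(n,im); print(camera_info(n))
print(camera_info('wrist'))
E
```

```text
{'time_s': 0.0, 'qpos': array([-1.34030305e+00,  3.78041017e-01,  7.95892670e-02,  1.27435894e+00,
       -1.51947129e-06,  1.46051743e+00]), 'joint_vel': array([-0.00026869,  0.00013486, -0.00056472,  0.00164309, -0.00085943,
        0.00068799]), 'joint_torque': array([-1.19869554e-03, -4.63607919e+01,  2.69874823e+01,  2.09352002e-02,
       -3.47725709e-04,  4.43635486e-06]), 'eef_pos': array([ 0.1920396 , -0.54128758,  0.23035925]), 'tcp_rot': array([-3.13959036e+00, -2.20181827e-04,  3.40771954e-01]), 'wrist_force': array([0.55421732, 0.27249328, 0.50843768]), 'ft_torque': array([ 0.00860215, -0.03521708, -0.08696044]), 'grip_force': 0.0, 'opening': 1.0003038698870963}
{'fx': 431.18673703753814, 'fy': 431.18673703753814, 'cx': 280.42658961854255, 'cy': 213.27821835082156, 'rvec': array([ 1.12246998,  2.45201134, -0.92850492]), 'tvec': array([ 0.31337405, -0.23134152,  1.32404762])}
{'fx': 471.90511607075797, 'fy': 471.90511607075797, 'cx': 282.8903304373559, 'cy': 205.38167829156484, 'rvec': array([ 2.17064587, -2.16906012,  0.1210066 ]), 'tvec': array([-0.00357632,  0.51612667,  1.37708846])}
{'fx': 325.19226210127806, 'fy': 325.19226210127806, 'cx': 275.17300855559984, 'cy': 204.8012480439844, 'mount': array([[-5.10152598e-04, -9.65065045e-01, -2.62009922e-01,
         6.51515912e-02],
       [ 9.99999839e-01, -5.56950767e-04,  1.04351775e-04,
        -8.64843409e-05],
       [-2.46632877e-04, -2.62009826e-01,  9.65065174e-01,
        -1.43227978e-01],
       [ 0.00000000e+00,  0.00000000e+00,  0.00000000e+00,
         1.00000000e+00]])}
```

View pics/scene.png

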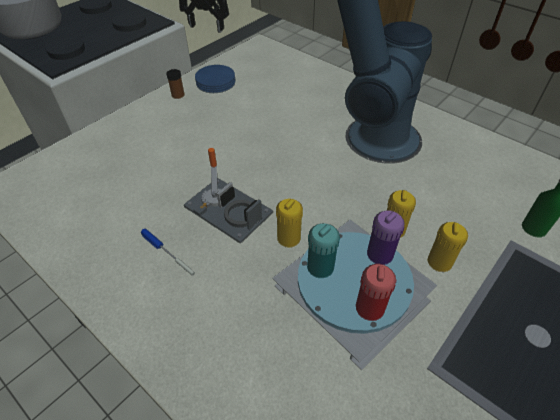

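View pics/top.png

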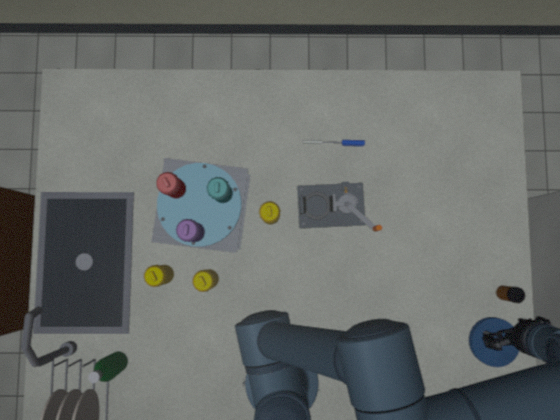

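The scene shows the purple cup at (386,237), with yellow look-alikes at (289,222), (401,212) and (448,246), teal at (322,250) and red at (376,292). In the top view purple is at (189,231), the seat ring near (317,206), the lever's pivot at (346,203) and the orange knob at (377,228). The choice by description is the purple cup on the turntable; next I check it in a close crop.

```bash
python3 - <<'E'
from h import *
s=np.load('scene.npy');t=np.load('top.npy')
def crop(im,x,y,w,h,k): return cv2.resize(im[y:y+h,x:x+w],None,fx=k,fy=k,interpolation=cv2.INTER_CUBIC)
a=crop(s,350,190,80,60,5);b=crop(t,150,200,80,60,5);c=crop(s,180,135,100,75,4);d=crop(t,295,175,100,75,4)
save('crops',np.vstack([np.hstack([a,b]),np.hstack([c,d])]))
M={}
for n,im in(('scene',s),('top',t)):
    h=cv2.cvtColor(im,cv2.COLOR_RGB2HSV)
    for nm,lo,hi in(('purple',(125,50,40),(160,255,255)),('orange',(2,170,120),(14,255,255)),('yellow',(20,150,80),(32,255,255)),('teal',(78,90,40),(95,255,255))):
        m=cv2.inRange(h,lo,hi); k,l,st,ce=cv2.connectedComponentsWithStats(m)
        for i in range(1,k):
            if st[i,4]>15: print(n,nm,st[i],ce[i].round(1))
E
```

```text
scene purple [ 368  211   36   54 1375] [385.1 236.4]
scene orange [208 148   6   4  19] [210.8 149.7]
scene yellow [391 190  24  47 537] [403.1 205.1]
scene yellow [277 199  25  48 921] [289.9 221. ]
scene yellow [436 222  32  49 869] [451.3 244.4]
scene teal [ 307  224   33   55 1376] [322.5 250.4]
top purple [177 220  26  22 441] [189.  230.5]
top yellow [260 202  19  21 306] [269.2 211.8]
top yellow [145 266  21  20 323] [154.4 275.6]
top yellow [193 271  21  20 308] [202.6 280.6]
top teal [207 178  26  25 375] [218.3 189.5]
```

View pics/crops.png

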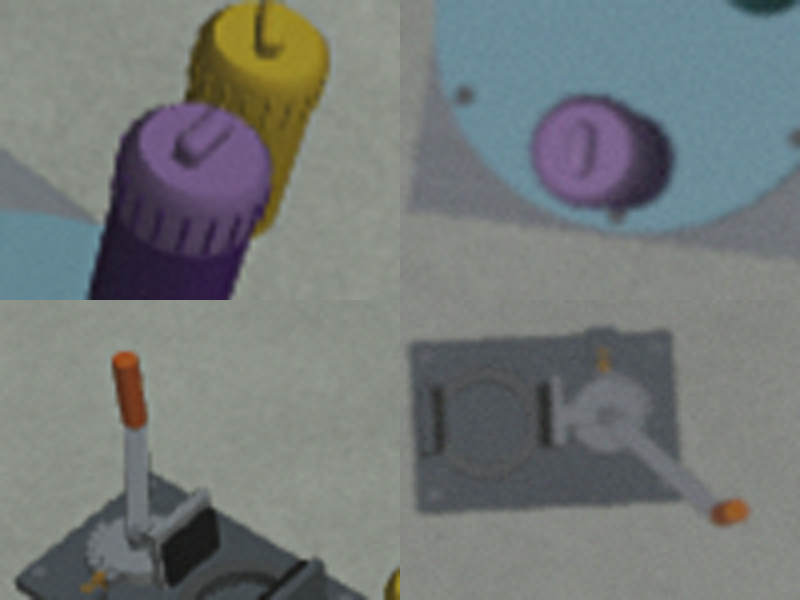

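The crop confirms it: a purple cup with a paler lid stands on the turntable, lid top at scene (391,219) and top (187,230). The seat ring is at top (317,205), and the knob top is at scene (211,150) and top (379,228).

```bash
python3 - <<'E'
from h import *
p=lambda *a:print(*[np.round(x,4) for x in a])
p(*tri(ray('scene',(391,218.5)),ray('top',(186.5,230.2))))
p(*tri(ray('scene',(211,150)),ray('top',(379.2,227.8))))
p('seat',plane('top',(317,205),.026))
p('hub',plane('top',(347.5,203),.036))
p('turntable top', plane('top',(199,204),.068))
# clamp plate edges top
p('plate',*[plane('top',(295+x/4,175+y/4),.01) for x,y in((12,45),(272,32),(280,197),(17,212))])
for n in((269.2,211.8),(154.4,275.6),(202.6,280.6)): p('yel',plane('top',n,.1))
print('teal',plane('top',(217,188.5),.12),'red',plane('top',(169,183),.12))
E
```

```text
[0.4326 0.2502 0.1926] [0.0014 0.0014]
[ 0.4455 -0.2755  0.0873] [0.0008 0.0008]Traceback (most recent call last):
  File "<stdin>", line 5, in <module>
  File "<stdin>", line 2, in <lambda>
    return _wrapfunc(a, 'round', decimals=decimals, out=out)
    return _wrapit(obj, method, *args, **kwds)
    result = getattr(arr, method)(*args, **kwds)
numpy._core._exceptions._UFuncNoLoopError: ufunc 'multiply' did not contain a loop with signature matching types (dtype('<U4'), dtype('float64')) -> None
```

```bash
python3 - <<'E'
from h import *
np.set_printoptions(precision=4,suppress=True)
p=print
p('seat',plane('top',(317,205),.026))
p('hub',plane('top',(347.5,203),.036))
p('turntable top', plane('top',(199,204),.068))
p('plate',*[plane('top',(295+x/4,175+y/4),.01) for x,y in((12,45),(272,32),(280,197),(17,212))])
for n in((269.2,211.8),(154.4,275.6),(202.6,280.6)): p('yel',plane('top',n,.1))
print('teal',plane('top',(217,188.5),.19),'red',plane('top',(169,183),.19))
E
```

```text
seat [ 0.5175 -0.1049  0.026 ]
hub [ 0.5225 -0.1945  0.036 ]
turntable top [0.5156 0.2392 0.068 ]
plate [ 0.5762 -0.049   0.01  ] [ 0.5864 -0.2461  0.01  ] [ 0.4612 -0.2499  0.01  ] [ 0.4498 -0.0524  0.01  ]
yel [0.4902 0.0358 0.1   ]
yel [0.3123 0.3534 0.1   ]
yel [0.2986 0.2197 0.1   ]
teal [0.5435 0.1715 0.19  ] red [0.558  0.2983 0.19  ]
```

Candidates: the purple cup at top (189,231), chosen; yellow look-alikes at (269,212), (154,276) and (203,281), not chosen; teal and red left alone. The purple top triangulates to z 0.193 (expected 0.190), so I move above it with the fingers closing along x.

arm_command:
  motion:
    - [[40, 60, 40, 0, 0, 0.15, 1], [80, 120, 60, 0, 0, 0.3, 1], [130, 180, 60, 0, 0, 0.45, 1], [180, 240, 60, 0, 0, 0.6, 1], [215, 300, 60, 0, 0, 0.75, 1], [228, 360, 60, 0, 0, 0.9, 1], [235, 420, 60, 0, 0, 1.05, 1], [240, 480, 60, 0, 0, 1.2, 1], [240, 540, 60, 0, 0, 1.23, 1], [240, 600, 60, 0, 0, 1.23, 1], [240, 660, 60, 0, 0, 1.23, 1], [240, 720, 60, 0, 0, 1.23, 1]]
  squeeze: 40

```text
time_s: 1.6
eef_pos: [0.4313, 0.1323, 0.2911]
tcp_rot: [3.142, 0.0, 1.571]
wrist_force: [1.1, -0.5, -0.4]
opening: 1.001
grip_force: 0.0
```

```bash
python3 - <<'E'
from h import *
st=observe(); im=camera('wrist'); save('w1',im); np.save('w1',im); print(st['eef_pos'],st['tcp_rot'],st['time_s'])
h=cv2.cvtColor(im,cv2.COLOR_RGB2HSV); m=cv2.inRange(h,(125,40,30),(165,255,255))
k,l,s,c=cv2.connectedComponentsWithStats(m)
for i in range(1,k):
    if s[i,4]>100: print(s[i],c[i])
E
```

```text
[0.43131526 0.13231091 0.29110546] [3.14155929e+00 2.12246876e-04 1.57075764e+00] 1.6
[ 243   13   76   75 4240] [279.77358491  48.67004717]
```

View pics/w1.png

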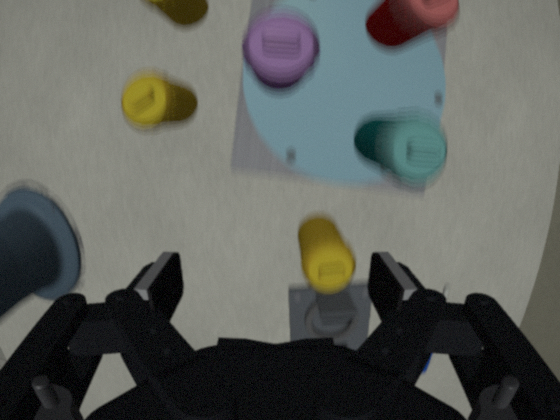

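The wrist view shows the purple lid at (281,46), spout at (281,44), with nothing in the fingers' way. I triangulate it against the fixed views, then move above it.

```bash
python3 - <<'E'
from h import *
np.set_printoptions(precision=4,suppress=True)
st=observe()
print(plane('wrist',(281,44),.200,st),plane('wrist',(281,44),.19,st))
print(tri(ray('wrist',(281,44),st),ray('scene',(391,217.5)),ray('top',(186.3,230))))
# seat seen through wrist, and hub
E
```

```text
[0.4324 0.261  0.2   ] [0.4326 0.2634 0.19  ]
(array([0.4336, 0.2537, 0.1995]), [0.007365255858206724, 0.0022537065235381276, 0.005458299041622649])
```

arm_command:
  motion:
    - [[0, 60, 0, 0, 0, 0, 1], [0, 80, 0, 0, 0, 0, 1], [0, 80, 0, 0, 0, 0, 1], [0, 80, 0, 0, 0, 0, 1]]

```text
time_s: 2.15
eef_pos: [0.4316, 0.2095, 0.2911]
tcp_rot: [-3.141, 0.001, 1.57]
wrist_force: [0.8, 0.3, -0.3]
opening: 1.004
grip_force: 0.0
```

```bash
python3 - <<'E'
from h import *
np.set_printoptions(precision=4,suppress=True)
st=observe(); im=camera('wrist'); save('w2',im); np.save('w2',im); print(st['eef_pos'],st['time_s'])
h=cv2.cvtColor(im,cv2.COLOR_RGB2HSV); m=cv2.inRange(h,(125,40,30),(165,255,255))
k,l,s,c=cv2.connectedComponentsWithStats(m)
for i in range(1,k):
    if s[i,4]>100: print(s[i],c[i],plane('wrist',c[i],.19,st))
E
```

```text
[0.4316 0.2095 0.2911] 2.15
[ 241  114   79   76 4458] [280.1689 151.6043] [0.4343 0.2505 0.19  ]
```

View pics/w2.png

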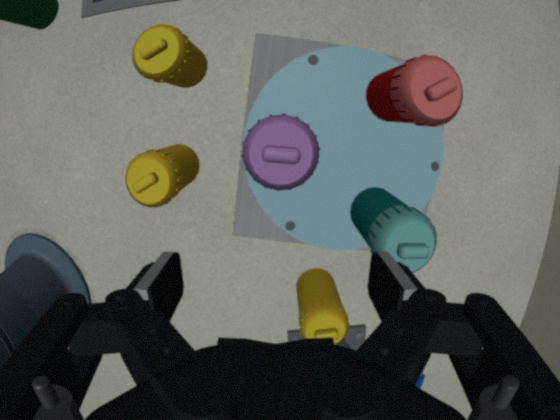

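The close view shows the lid disc at (280,152), giving (0.434, 0.2505), which agrees with the fixed cameras. I go down and grip.

arm_command:
  motion:
    - [[2, 41, 0, 0, 0, 0, 1], [2, 41, -30, 0, 0, 0, 1], [2, 41, -70, 0, 0, 0, 1], [2, 41, -110, 0, 0, 0, 1], [2, 41, -135, 0, 0, 0, 1], [2, 41, -145, 0, 0, 0, 1], [2, 41, -145, 0, 0, 0, 1], [2, 41, -145, 0, 0, 0, 0.3], [2, 41, -145, 0, 0, 0, 0.3], [2, 41, -145, 0, 0, 0, 0.3], [2, 41, -145, 0, 0, 0, 0.3], [2, 41, -145, 0, 0, 0, 0.3]]
  squeeze: 40

```text
time_s: 3.7
eef_pos: [0.4349, 0.2518, 0.148]
tcp_rot: [3.139, -0.001, 1.571]
wrist_force: [-0.0, -0.5, 6.9]
opening: 0.689
grip_force: 42.4
```

Gripped at opening 0.689 (about 59 mm). Lifting.

arm_command:
  motion:
    - [[0, 0, 5, 0, 0, 0, 0.3], [0, 0, 20, 0, 0, 0, 0.3], [0, 0, 45, 0, 0, 0, 0.3], [0, 0, 75, 0, 0, 0, 0.3], [0, 0, 105, 0, 0, 0, 0.3], [0, 0, 130, 0, 0, 0, 0.3], [0, 0, 145, 0, 0, 0, 0.3], [0, 0, 150, 0, 0, 0, 0.3], [0, 0, 150, 0, 0, 0, 0.3]]

```text
time_s: 4.82
eef_pos: [0.4338, 0.2514, 0.2965]
tcp_rot: [3.141, -0.0, 1.571]
wrist_force: [-0.1, -0.7, -1.8]
opening: 0.69
grip_force: 43.2
```

arm_command:
  motion:
    - [[5, -20, 0, 0, 0, 0, 0.3], [15, -55, 0, 0, 0, 0, 0.3], [25, -95, 0, 0, 0, 0, 0.3], [35, -135, 0, 0, 0, 0, 0.3], [44, -175, 0, 0, 0, 0, 0.3], [50, -210, 0, 0, 0, 0, 0.3], [55, -230, 0, 0, 0, 0, 0.3], [55, -240, 0, 0, 0, 0, 0.3], [55, -240, 0, 0, 0, 0, 0.3], [55, -240, 0, 0, 0, 0, 0.3]]

```text
time_s: 6.08
eef_pos: [0.4884, 0.0121, 0.2962]
tcp_rot: [-3.141, -0.0, 1.572]
wrist_force: [0.2, -0.3, -1.5]
opening: 0.693
grip_force: 43.2
```

```bash
python3 - <<'E'
from h import *
np.set_printoptions(precision=4,suppress=True)
st=observe(); w=camera('wrist');s=camera('scene'); t=camera('top'); np.save('w3',w);np.save('s3',s);np.save('t3',t)
print(st['eef_pos'],st['tcp_rot'],st['wrist_force'],st['opening'],st['time_s'])
save('v3',np.hstack([w[:, :400],s[100:,180:460].repeat(1,0) if 0 else cv2.resize(s[100:310,160:440],(400,300))[:420] if 0 else np.vstack([cv2.resize(s[90:300,160:440],(400,300)),np.zeros((120,400,3),np.uint8)])]))
save('w3',w)
E
```

```text
[0.4884 0.0121 0.2962] [-3.1412 -0.0004  1.5717] [ 0.1675 -0.2686 -1.4689] 0.6931993049367146 6.075
```

View pics/v3.png

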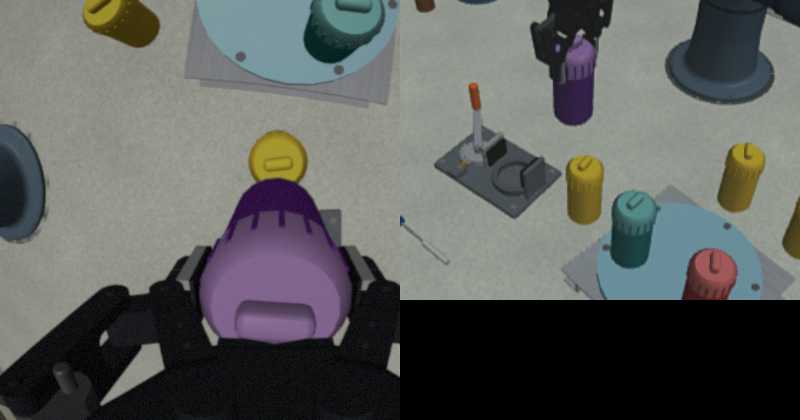

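The cup hangs upright in the fingers (lid at wrist (275,290)), with the seat ring visible in the scene view at about (342,213) in full-image pixels. I move beside the clamp to see the seat past the cup.

arm_command:
  motion:
    - [[-10, -20, 0, 0, 0, 0, 0.3], [-25, -55, 0, 0, 0, 0, 0.3], [-43, -95, 0, 0, 0, 0, 0.3], [-60, -130, 0, 0, 0, 0, 0.3], [-68, -152, 0, 0, 0, 0, 0.3], [-68, -152, 0, 0, 0, 0, 0.3], [-68, -152, 0, 0, 0, 0, 0.3], [-68, -152, 0, 0, 0, 0, 0.3]]

```text
time_s: 7.22
eef_pos: [0.4211, -0.1398, 0.2963]
tcp_rot: [3.141, -0.0, 1.572]
wrist_force: [0.5, 0.2, -1.3]
opening: 0.692
grip_force: 43.3
```

```bash
python3 - <<'E'
from h import *
np.set_printoptions(precision=4,suppress=True)
st=observe(); w=camera('wrist'); np.save('w4',w); import pickle; pickle.dump(st,open('st4','wb'))
print(st['eef_pos'],st['tcp_rot'],st['joint_vel'],st['time_s'])
u=cv2.resize(w[40:240,280:520],None,fx=2,fy=2,interpolation=cv2.INTER_CUBIC)
s=np.load('scene.npy');t=np.load('top.npy')
a=cv2.resize(s[190:240,205:285],(320,200),interpolation=cv2.INTER_CUBIC)
b=cv2.resize(t[180:230,290:370],(320,200),interpolation=cv2.INTER_CUBIC)
save('v4',np.hstack([u,np.vstack([a,b])]))
E
```

```text
[ 0.4211 -0.1398  0.2963] [ 3.1414 -0.0002  1.5724] [-0.0016  0.0013  0.0005  0.0008 -0.0012 -0.0018] 7.225
```

View pics/v4.png

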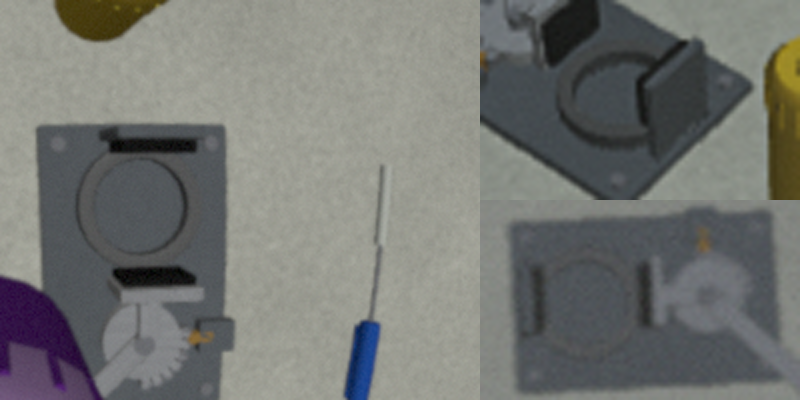

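The wrist crop shows the seat ring centred at about (138,207) in the crop, i.e. wrist (349.2,143.8), and the pivot hub at wrist (352,212.5). The ring is at scene (239.5,214.5) and top (317.5,206).

```bash
python3 - <<'E'
from h import *
import pickle
np.set_printoptions(precision=4,suppress=True)
st=pickle.load(open('st4','rb'))
print('seat',plane('wrist',(349.2,143.8),.026,st),plane('scene',(239.5,214.5),.026),plane('top',(317.5,206),.026))
print(tri(ray('wrist',(349.2,143.8),st),ray('scene',(239.5,214.5)),ray('top',(317.5,206))))
e=[plane('wrist',(280+x/2,40+y/2),.026,st) for x,y in((77,207),(200,207),(138,147),(138,268))]
print('diam',np.linalg.norm(e[0]-e[1]),np.linalg.norm(e[2]-e[3]),(e[0]+e[1]+e[2]+e[3])/4)
print('hub',plane('wrist',(352,212.5),.036,st))
print('plate yaw',*[plane('wrist',(280+x/2,40+y/2),.01,st) for x,y in((37,126),(224,126),(219,399))])
# purple lid in wrist relative: circular lid check
E
```

```text
seat [ 0.5155 -0.1045  0.026 ] [ 0.5244 -0.0964  0.026 ] [ 0.5145 -0.1063  0.026 ]
(array([ 0.517 , -0.1061,  0.0129]), [0.0015851826527008314, 0.0007818284508071195, 0.0017173000149382225])
diam 0.0823242410402646 0.07896312135378328 [ 0.5159 -0.1043  0.026 ]
hub [ 0.5214 -0.1938  0.036 ]
plate yaw [ 0.4503 -0.0529  0.01  ] [ 0.5785 -0.047   0.01  ] [ 0.5892 -0.2434  0.01  ]
```

Seat at (0.516, -0.1045); ring diameter about 81–82 mm and pivot distance 90 mm match the text. I move above it and start down.

arm_command:
  motion:
    - [[15, 6, 0, 0, 0, 0, 0.3], [45, 17, 0, 0, 0, 0, 0.3], [75, 28, 0, 0, 0, 0, 0.3], [95, 36, 0, 0, 0, 0, 0.3], [95, 36, -10, 0, 0, 0, 0.3], [95, 36, -35, 0, 0, 0, 0.3], [95, 36, -65, 0, 0, 0, 0.3], [95, 36, -95, 0, 0, 0, 0.3], [95, 36, -112, 0, 0, 0, 0.3], [95, 36, -118, 0, 0, 0, 0.3], [95, 36, -118, 0, 0, 0, 0.3], [95, 36, -118, 0, 0, 0, 0.3]]

```text
time_s: 8.78
eef_pos: [0.5164, -0.1048, 0.1792]
tcp_rot: [3.14, 0.001, 1.571]
wrist_force: [-0.1, 0.2, -0.4]
opening: 0.687
grip_force: 43.5
```

```bash
python3 - <<'E'
from h import *
st=observe(); s=camera('scene'); np.save('s5',s); print(st['eef_pos'],st['time_s'])
h=cv2.cvtColor(s,cv2.COLOR_RGB2HSV);m=cv2.inRange(h,(125,50,20),(160,255,255)); print(cv2.boundingRect(m))
E
```

```text
[ 0.51638595 -0.10484219  0.17923136] 8.775
(221, 144, 28, 54)
```

arm_command:
  motion:
    - [[0, 1, -15, 0, 0, 0, 0.3], [0, 1, -35, 0, 0, 0, 0.3], [0, 1, -52, 0, 0, 0, 0.3], [0, 1, -62, 0, 0, 0, 0.3], [0, 1, -68, 0, 0, 0, 0.3], [0, 1, -72, 0, 0, 0, 0.3], [0, 1, -75, 0, 0, 0, 0.3], [0, 1, -77, 0, 0, 0, 0.3], [0, 1, -79, 0, 0, 0, 0.3], [0, 1, -79, 0, 0, 0, 0.3]]

```text
time_s: 10.07
eef_pos: [0.5161, -0.1036, 0.0994]
tcp_rot: [3.141, -0.0, 1.571]
wrist_force: [1.2, 0.4, -1.0]
opening: 0.688
grip_force: 43.5
```

The underside is about 7 mm below the rim with no contact force, so I lower it home.

arm_command:
  motion:
    - [[0, 0, -2, 0, 0, 0, 0.3], [0, 0, -4, 0, 0, 0, 0.3], [0, 0, -5, 0, 0, 0, 0.3], [0, 0, -6, 0, 0, 0, 0.3], [0, 0, -7, 0, 0, 0, 0.3], [0, 0, -8, 0, 0, 0, 0.3], [0, 0, -8, 0, 0, 0, 0.3]]

```text
time_s: 10.95
eef_pos: [0.5159, -0.1036, 0.0921]
tcp_rot: [3.141, -0.0, 1.571]
wrist_force: [-0.0, 2.5, 4.7]
opening: 0.686
grip_force: 44.0
```

Contact came at TCP z 0.092, exactly the expected floor height. Releasing and rising.

arm_command:
  motion:
    - [[0, 0, 0, 0, 0, 0, 1], [0, 0, 0, 0, 0, 0, 1], [0, 0, 0, 0, 0, 0, 1], [0, 0, 0, 0, 0, 0, 1], [0, 0, 25, 0, 0, 0, 1], [0, 0, 65, 0, 0, 0, 1], [0, 0, 105, 0, 0, 0, 1], [-10, -30, 125, 0, 0, -0.15, 1], [-30, -75, 130, 0, 0, -0.3, 1], [-50, -120, 130, 0, 0, -0.45, 1], [-60, -160, 130, 0, 0, -0.6, 1], [-68, -172, 130, 0, 0, -0.73, 1]]

```text
time_s: 12.45
eef_pos: [0.4471, -0.278, 0.2212]
tcp_rot: [3.141, 0.0, 0.833]
wrist_force: [-0.6, 0.1, 0.5]
opening: 0.998
grip_force: 0.0
```

arm_command:
  motion:
    - [[0, 0, 0, 0, 0, 0, 1], [0, 0, 0, 0, 0, 0, 1]]

```text
time_s: 12.7
eef_pos: [0.448, -0.2751, 0.2213]
tcp_rot: [-3.141, -0.0, 0.843]
wrist_force: [0.4, -0.4, 0.3]
opening: 1.004
grip_force: 0.0
```

```bash
python3 - <<'E'
from h import *
import pickle
np.set_printoptions(precision=4,suppress=True)
st=observe(); w=camera('wrist'); s=camera('scene'); t=camera('top')
for n,i in(('w6',w),('s6',s),('t6',t)): np.save(n,i)
pickle.dump(st,open('st6','wb')); print(st['eef_pos'],st['tcp_rot'],st['wrist_force'],st['time_s'])
save('v6',np.hstack([w[:, :480],np.vstack([cv2.resize(s[130:250,175:295],(320,320)),np.zeros((100,320,3),np.uint8)])]))
for n,i in(('wrist',w),('scene',s)):
    h=cv2.cvtColor(i,cv2.COLOR_RGB2HSV)
    for nm,lo,hi in(('or',(3,150,70),(15,255,255)),('pu',(125,50,20),(160,255,255))):
        k,l,q,c=cv2.connectedComponentsWithStats(cv2.inRange(h,lo,hi))
        for j in range(1,k):
            if q[j,4]>15: print(n,nm,q[j],c[j])
E
```

```text
[ 0.448  -0.2751  0.2213] [-3.1414 -0.0003  0.8431] [ 0.4004 -0.4455  0.3172] 12.7
wrist or [267 176  18  28 409] [275.3081 189.6284]
wrist pu [ 158    0   86   48 2754] [205.3206  18.2691]
scene or [208 148   8  19  96] [211.9167 156.75  ]
scene pu [224 174  27  47 965] [237.4725 195.3762]
```

View pics/v6.png

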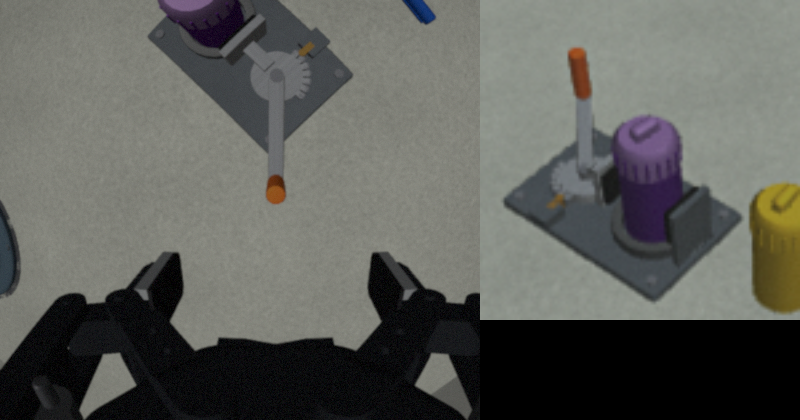

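The cup stands upright inside the ring. The lever handle is at wrist (276,195) for its top disc, with the hub at (277,75).

```bash
python3 - <<'E'
from h import *
import pickle
np.set_printoptions(precision=4,suppress=True)
st=pickle.load(open('st6','rb'))
print(plane('wrist',(275.5,195),.091,st),tri(ray('wrist',(275.5,195),st),ray('scene',(211,149.8)),ray('top',(379.2,227.8))))
print('base',plane('wrist',(275.5,179),.033,st),'hub',plane('wrist',(277,75),.036,st))
for z in(.19-.056,.1): print(plane('scene',(237.5,178),z))
# cup top check
print(tri(ray('scene',(175+162/320*120,130+142/320*120)),ray('wrist',(204,0),st)))
E
```

```text
[ 0.4476 -0.275   0.091 ] (array([ 0.4461, -0.2754,  0.0881]), [0.0010614989363055757, 0.00119816100240401, 0.0005855100338921849])
base [ 0.4498 -0.2726  0.033 ] hub [ 0.5218 -0.194   0.036 ]
[ 0.5077 -0.1078  0.134 ]
[ 0.4844 -0.1347  0.1   ]
(array([ 0.5126, -0.1143,  0.115 ]), [0.0025162849757450036, 0.0025162849757451606])
```

The handle is at (0.448,-0.2745), 109 mm from the pivot, with the tool straight above it. I go down and pinch it.

arm_command:
  motion:
    - [[0, 0, -25, 0, 0, 0, 1], [0, 0, -65, 0, 0, 0, 1], [0, 0, -105, 0, 0, 0, 1], [0, 0, -140, 0, 0, 0, 1], [0, 0, -160, 0, 0, 0, 1], [0, 0, -169, 0, 0, 0, 1], [0, 0, -169, 0, 0, 0, 0], [0, 0, -169, 0, 0, 0, 0], [0, 0, -169, 0, 0, 0, 0], [0, 0, -169, 0, 0, 0, 0], [0, 0, -169, 0, 0, 0, 0], [0, 0, -169, 0, 0, 0, 0]]
  squeeze: 60

```text
time_s: 14.35
eef_pos: [0.4477, -0.2756, 0.0532]
tcp_rot: [3.141, -0.0, 0.841]
wrist_force: [-2.7, 1.2, 5.9]
opening: 0.194
grip_force: 58.3
```

```bash
python3 - <<'E'
from h import *
np.set_printoptions(precision=1,suppress=True)
st=observe(); print(st['eef_pos']*1000,st['tcp_rot'],st['opening'],st['grip_force'],st['wrist_force'],st['time_s'])
H=np.array([521.7,-194.]); p=st['eef_pos'][:2]*1000; v=p-H; a0=np.arctan2(v[1],v[0]); print(np.hypot(*v),a0)
for a in np.arange(0,.86,.0655):
    q=H+np.hypot(*v)*np.array([np.cos(a0+a),np.sin(a0+a)])-p; print(round(a,3),q)
E
```

```text
[ 447.7 -275.6   53.2] [ 3.1 -0.   0.8] 0.19432547674131032 58.28496336936951 [-2.7  1.2  5.9] 14.35
110.17495665810893 -2.307175181544011
0.0 [0. 0.]
0.066 [ 5.5 -4.7]
0.131 [11.3 -9. ]
0.196 [ 17.4 -12.9]
0.262 [ 23.7 -16.4]
0.328 [ 30.2 -19.5]
0.393 [ 36.9 -22.1]
0.458 [ 43.8 -24.3]
0.524 [ 50.8 -26.1]
0.59 [ 57.9 -27.4]
0.655 [ 65.  -28.2]
0.72 [ 72.2 -28.5]
0.786 [ 79.5 -28.4]
0.852 [ 86.7 -27.8]
```

Pinched at opening 0.194 (about 17 mm; the handle is 18 mm). Swinging to the second click first.

arm_command:
  motion:
    - [[5.5, -4.7, 0, 0, 0, 0.066, 0], [11.3, -9, 0, 0, 0, 0.131, 0], [17.4, -12.9, 0, 0, 0, 0.196, 0], [23.7, -16.4, 0, 0, 0, 0.262, 0], [23.7, -16.4, 0, 0, 0, 0.262, 0], [30.2, -19.5, 0, 0, 0, 0.328, 0], [36.9, -22.1, 0, 0, 0, 0.393, 0], [43.8, -24.3, 0, 0, 0, 0.458, 0], [50.8, -26.1, 0, 0, 0, 0.524, 0], [50.8, -26.1, 0, 0, 0, 0.524, 0], [50.8, -26.1, 0, 0, 0, 0.524, 0]]

```text
time_s: 15.72
eef_pos: [0.4982, -0.3018, 0.0533]
tcp_rot: [-3.141, 0.0, 1.364]
wrist_force: [-3.4, 0.9, 5.8]
opening: 0.195
grip_force: 58.7
```

```bash
python3 - <<'E'
from h import *
np.set_printoptions(precision=4,suppress=True)
st=observe(); w=camera('wrist'); np.save('w7',w); print(st['opening'],st['wrist_force'])
v=st['eef_pos'][:2]-[.5217,-.194]; print(np.hypot(*v),np.arctan2(v[1],v[0])+2.3072,st['tcp_rot'])
E
```

```text
0.19509752485476017 [-3.4365  0.8683  5.7757]
0.11031790197542198 0.5216347735082194 [-3.1413  0.0004  1.3642]
```

arm_command:
  motion:
    - [[7.1, -1.3, 0, 0, 0, 0.066, 0], [14.2, -2.1, 0, 0, 0, 0.131, 0], [21.4, -2.4, 0, 0, 0, 0.196, 0], [28.7, -2.3, 0, 0, 0, 0.262, 0], [28.7, -2.3, 0, 0, 0, 0.262, 0], [28.7, -2.3, 0, 0, 0, 0.262, 0], [28.7, -2.3, 0, 0, 0, 0.262, 0]]

```text
time_s: 16.65
eef_pos: [0.5269, -0.3043, 0.0532]
tcp_rot: [-3.141, 0.001, 1.626]
wrist_force: [-3.3, 0.3, 5.6]
opening: 0.196
grip_force: 58.8
```

```bash
python3 - <<'E'
from h import *
np.set_printoptions(precision=4,suppress=True)
st=observe(); w=camera('wrist'); s=camera('scene'); print(st['opening'],st['grip_force'],st['wrist_force'],st['time_s'])
v=st['eef_pos'][:2]-[.5217,-.194]; print(np.hypot(*v),np.arctan2(v[1],v[0])+2.3072,st['tcp_rot'])
save('v8',np.hstack([w[:, :480],np.vstack([cv2.resize(s[130:250,175:295],(320,320)),np.zeros((100,320,3),np.uint8)])]))
E
```

```text
0.19573215263077265 58.78179967403412 [-3.319   0.2868  5.6063] 16.65
0.11046799155637722 0.7837575312432048 [-3.1414  0.0007  1.6261]
```

View pics/v8.png

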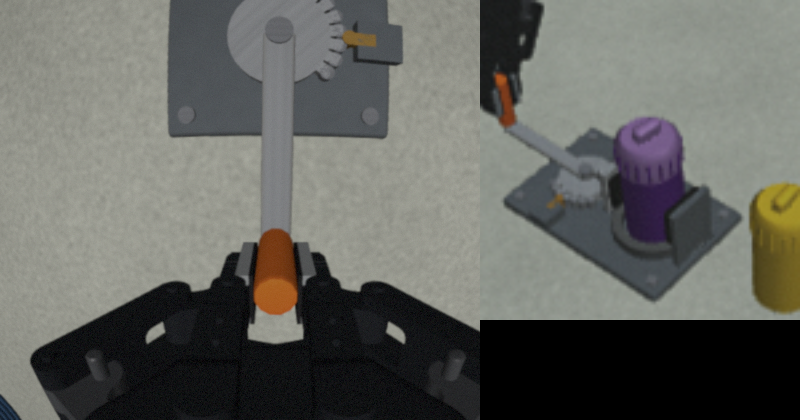

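The handle at (276,275) is held between the fingers at 0.784 rad, which is three clicks, and the purple cup stands upright in the seat against the jaw. Handing in.

```bash
python3 -c "from h import *; print(job_done())"
```

```text
the job is handed in; nothing more can be done
None
```

I seated the purple cup upright in the clamp, let go of it, and swung the lever three clicks to 0.784 rad; the job is handed in at about 17 s with the handle still held in the fingers, and the teal cup, red cup and brush were not touched.

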